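# Put the reagent bottles back in their colour-coded holders

## Task

Put each of the four reagent bottles with a red, orange, white or blue cap into the holder whose rim has the colour of its cap (go by the cap, not the label band), standing upright flat on the holder's floor. Set the bottles down rather than dropping them, tip none over, and leave the teal-lidded vial and the large green-capped bottle where they stand.

Things in the scene. Friction and masses are not known exactly. Their poses are not given: they have to be found in the camera images.
- bottle_c_center (a point): small white reagent bottle with a red cap and an orange band round its label, round, 34 mm in diameter and 62 mm tall, standing upright and loose; this point is its centre, half-way up (31 mm above its underside); z is its upward axis. It can be gripped round its body from either side at any yaw, anywhere from its foot up to 56 mm. 0.03 to 0.07 kg.
- bottle_e_center (a point): small white reagent bottle with an orange cap and a green band round its label, round, 34 mm in diameter and 62 mm tall, standing upright and loose; this point is its centre, half-way up (31 mm above its underside); z is its upward axis. It can be gripped round its body from either side at any yaw, anywhere from its foot up to 56 mm. 0.03 to 0.07 kg.
- bottle_a_center (a point): amber-brown reagent bottle with a white cap and a dark red band round its label, round, 42 mm in diameter and 88 mm tall, standing upright and loose; this point is its centre, half-way up (44 mm above its underside); z is its upward axis. It can be gripped round its body from either side at any yaw, anywhere from its foot up to 79 mm. 0.08 to 0.17 kg.
- bottle_b_center (a point): white reagent bottle with a blue cap and a blue band round its label, round, 52 mm in diameter and 110 mm tall, standing upright and loose; this point is its centre, half-way up (55 mm above its underside); z is its upward axis. It can be gripped round its body from either side at any yaw, anywhere from its foot up to 99 mm. 0.11 to 0.23 kg.
- red_holder: red bottle holder fixed to the worktop: a shallow round dish, 64 mm outside and 54 mm inside diameter, with a 10 mm high red rim and a black pad as its floor; three small screw ears stand out 9 mm at its foot. Origin: centre of its underside, on the worktop; the floor lies 4 mm above it; z up.
- orange_holder: orange bottle holder fixed to the worktop: a shallow round dish, 64 mm outside and 54 mm inside diameter, with a 10 mm high orange rim and a black pad as its floor; three small screw ears stand out 9 mm at its foot. Origin: centre of its underside, on the worktop; the floor lies 4 mm above it; z up.
- white_holder: white bottle holder fixed to the worktop: a shallow round dish, 72 mm outside and 62 mm inside diameter, with a 10 mm high white rim and a black pad as its floor; three small screw ears stand out 9 mm at its foot. Origin: centre of its underside, on the worktop; the floor lies 4 mm above it; z up.
- blue_holder: blue bottle holder fixed to the worktop: a shallow round dish, 82 mm outside and 72 mm inside diameter, with a 10 mm high blue rim and a black pad as its floor; three small screw ears stand out 9 mm at its foot. Origin: centre of its underside, on the worktop; the floor lies 4 mm above it; z up.
- strip_vial: white vial with a teal lid, 37 mm in diameter and 66 mm tall, standing loose; not part of the job, to be left alone. Origin: centre of its underside; z up.
- bottle_d: large grey bottle with a green cap, 60 mm in diameter and 136 mm tall, standing loose; not part of the job, to be left alone. Origin: centre of its underside; z up.

How it is judged:
At the end, for the whole second after the job is handed in: Each of the four bottles stands upright (within 0.1 rad), released and at rest, on the floor of the holder that has its cap's colour: its centre within 12 mm of the holder's axis sideways and within 3 mm of its standing height (horizontal distance between bottle_c_center and red_holder below 0.012 m and z of bottle_c_center in the frame of red_holder between 0.032 and 0.038 m and angle between each of bottle_c_center, bottle_e_center, bottle_a_center, bottle_b_center's own z axis and vertical below 0.1 rad and linear speed of each of bottle_c, bottle_e, bottle_a, bottle_b below 0.02 m/s and horizontal distance between bottle_e_center and orange_holder below 0.012 m and z of bottle_e_center in the frame of orange_holder between 0.032 and 0.038 m and horizontal distance between bottle_a_center and white_holder below 0.012 m and z of bottle_a_center in the frame of white_holder between 0.045 and 0.051 m and horizontal distance between bottle_b_center and blue_holder below 0.012 m and z of bottle_b_center in the frame of blue_holder between 0.056 and 0.062 m); the robot touches nothing.
It fails at once if one of the four bottles is tipped over (angle between any of bottle_c_center, bottle_e_center, bottle_a_center, bottle_b_center's own z axis and vertical above 0.8 rad).
It fails at once if one of the four bottles is dropped: let go with its underside more than 25 mm above the worktop ((height (world z) of bottle_c_center above 0.056 m and contact force between bottle_c and anything else below 0.001 N) or (height (world z) of bottle_e_center above 0.056 m and contact force between bottle_e and anything else below 0.001 N) or (height (world z) of bottle_a_center above 0.069 m and contact force between bottle_a and anything else below 0.001 N) or (height (world z) of bottle_b_center above 0.08 m and contact force between bottle_b and anything else below 0.001 N)).
It fails at once if the teal-lidded vial is shifted by more than 20 mm or tipped (distance of strip_vial from where it was at the start of the episode above 0.02 m or angle between strip_vial's own z axis and vertical above 0.4 rad).
It fails at once if the large green-capped bottle is shifted by more than 20 mm or tipped (distance of bottle_d from where it was at the start of the episode above 0.02 m or angle between bottle_d's own z axis and vertical above 0.4 rad).
It also fails if it takes over 102 s, if anything falls off the work surface, if the arm or the gripper's body presses on something with over 40 N, if the wrist force passes 120 N, or if a joint passes its speed limit or range.

## Robot

A 6-joint arm with a two-finger parallel gripper is mounted at the origin on a cart in front of the work surface, level with it; the furniture and walls round the work are solid. World frame = base frame: x ahead of the robot, y to its left, z up, the work surface at z = 0. Lengths are in m, angles in rad, forces in N, time in s.
With the tool pointing down it reaches from about 0.35 to 0.775 m from the base axis. Payload 7.3 kg.
Tool frame: the origin (TCP) lies at the very end of the fingers, on their centre line; the grasp point (between the pads) lies 19 mm behind it; z points along the fingers, y is the line along which they close (so a half turn about z gives the same grasp; the last joint's range is limited). The gripper opens to 92 mm and grips with 3 to 60 N. Pads are 19 mm wide; open, the fingers measure 130 mm over their backs; the gripper's body (75 mm by 190 mm) begins 47 mm behind the grasp point.
Start: joints at [-1.482, 0.342, 1.524, -0, 1.275, -0.146], TCP at [0.122, -0.511, 0.227] pointing down, gripper open.
Joint ranges: [-2.53, 2.53], [-0.77, 2.02], [0.04, 2.7], [-1, 4.14], [0.28, 2.66], [-3.11, 3.11]. Speed limits (rad/s): [2.57, 2.57, 3.14, 3.14, 3.14, 3.14].

## Interface

Orientations are given as [roll, pitch, yaw] about the fixed x, y, z axes, in that order (R = Rz(yaw) Ry(pitch) Rx(roll)).
In Python, from cell import robot gives the robot as it stands.
- The arm moves only by the tool apply_moves, never from a script. Its argument "motion" is text: rows parted by semicolons, each of 7 numbers parted by spaces: the opening in per cent of the stroke, from 0 (shut) to 100 (fully open), then the shift along the tool's x, y, z in cm, then the turn, a rotation vector about the tool's x, y, z in rad. A call has 1 to 20 rows; each row shifts and turns the commanded pose from where the row before left it, along the tool's axes as they then stand; what a row does not reach is not made up. A row lasts 1/8 s, in which the tool goes at most 62.5 mm and 10.7 degrees, less where a joint would pass 70% of its speed; a pose out of reach is approached as far as the arm can. A call with a gripper value outside its range is refused whole. The fingers move at their own pace and stop on an object; "force" is the grip in N (left out, the last holds). Time passes only in rows, so rows that do not move let the fingers close. It gives the time, the measured TCP pose, the force, the opening and the grip force at its end, in the units of the state.
- robot.observe(): the state, without advancing time (a new reading comes with each control period).
- robot.read_camera(name): name is "scene" or "top" or "wrist"; returns a dict with "img" (420x560x3 uint8, red, green, blue), "fovy" (degrees; the focal length in pixels is half the picture's height over the tangent of half this angle, whatever the lens; pixels are square), "cx", "cy" (the principal point, pixels), "R" (3x3) and "t" (3): a world point X has camera coordinates R X + t; the wrist camera has in their place "hand_eye" (4x4, takes a point from camera to tool coordinates, whose origin is the TCP and whose axes are the flange's). Camera axes: x right, y down, z forward; pixel columns grow to the right and rows downward; lengths in m; the calibration is good to about 2 mm. A picture is of the moment at which its call begins: read the wrist's pose just before it. There is no depth.
- robot.hand_in(): hands the job in; it is judged then, once.
Trained networks look in a picture, given as the dict that the camera call returned (one of the last four; its "shot" number tells which), for a name from the list of things; names that differ only in an ending like _2 or _b are one class to them, and where a whole thing is asked for, a point or a joint stands for the part that bears it (a point fixed in the world has none). Each returns a list of dicts, best first, with "score" (0 to 1); they miss things now and then, are a little off and sometimes report something else, mostly with a low value. They report only what shows in the picture. A call takes as long as a camera call.
- robot.search_frame(target, picture): "centre" ([x, y, z] in m, in world coordinates, good to about 4 mm: the middle of the surface that is visible of it).
- robot.trace(target, picture): "pixels" (420x560 bool, what is visible of it).
The state is a dict: "time": time; "qpos": joint angles; "qvel": joint speeds; "joint_efforts": joint torques, N m; "tool_pos": TCP position; "tool_rot": TCP orientation; "contact_force": force on the tool from outside, world axes, zero at the start; "torque": the same for the moment, N m; "opening": finger opening in m; "grip_force": force on a finger pad.
Only numpy, scipy, OpenCV 4.12 (cv2) and the standard library are available. Lean on these libraries where they do the work, as an engineer would, in place of code of your own. Each camera call takes 0.05 s, during which the arm holds its last target. There are 200 camera calls.

## Working session

There is one attempt and no reset: what is moved stays moved. The work goes in short steps, Python scripts to look and compute and a tool call to move; the robot and the scene stay as the last step left them, time stands still between calls to the robot, and variables do not carry over. Pictures are saved under pics/ and viewed, at most 14 in all, crops included, and the job is handed in when it is done.

Besides the shell and the picture viewer there is one more tool, called after "Emit:" as name(argument=value, ...), one argument or row to a line, values as JSON. apply_moves: Moves the arm, as the interface text tells. Its arguments: {"type":"object","properties":{"motion":{"type":"string"},"force":{"type":"number"}},"required":["motion"]}

```bash
mkdir -p pics; cat > h.py <<'E'
from cell import robot
import numpy as np, cv2
def save(n,p): cv2.imwrite(f'pics/{n}.png',cv2.cvtColor(p['img'],cv2.COLOR_RGB2BGR))
def ray(p,u,v,z):
    f=p['img'].shape[0]/2/np.tan(np.radians(p['fovy'])/2)
    d=np.array([(u-p['cx'])/f,(v-p['cy'])/f,1]); R=np.array(p['R']);t=np.array(p['t'])
    c=-R.T@t; w=R.T@d; return c+w*(z-c[2])/w[2]
def proj(p,X):
    f=p['img'].shape[0]/2/np.tan(np.radians(p['fovy'])/2)
    x=np.array(p['R'])@np.array(X)+np.array(p['t']); return p['cx']+f*x[0]/x[2],p['cy']+f*x[1]/x[2]
E
python3 - <<'E'
from h import *
s=robot.observe(); print({k:np.round(v,3) for k,v in s.items()})
for c in ['top','scene']:
    p=robot.read_camera(c); save(c+'0',p); print(c,p['fovy'],p['cx'],p['cy'],-np.array(p['R']).T@p['t'])
    for n in ['bottle_c_center','bottle_e_center','bottle_a_center','bottle_b_center','red_holder','orange_holder','white_holder','blue_holder','strip_vial','bottle_d']:
        print(n,[(np.round(r['centre'],3).tolist(),round(r['score'],2)) for r in robot.search_frame(n,p)][:3])
E
```

```text
{'time': np.float64(0.0), 'qpos': array([-1.482,  0.343,  1.525,  0.   ,  1.275, -0.146]), 'qvel': array([ 0.003, -0.   ,  0.   , -0.   , -0.001, -0.001]), 'joint_efforts': array([ 2.0000e-03, -4.3124e+01, -2.4422e+01,  7.2000e-02,  5.6000e-02,
       -0.0000e+00]), 'tool_pos': array([ 0.122, -0.51 ,  0.226]), 'tool_rot': array([-3.14 , -0.   ,  0.235]), 'contact_force': array([-0.933, -0.822, -1.174]), 'torque': array([ 0.009, -0.035,  0.003]), 'grip_force': np.float64(0.0), 'opening': np.float64(0.092)}
top 42.510839554936645 284.3080545304414 212.858123556915 [0.40465443 0.2017392  1.38373857]
bottle_c_center [([0.578, 0.375, 0.05], 0.61)]
bottle_e_center [([0.452, 0.157, 0.047], 0.6)]
bottle_a_center [([0.572, 0.264, 0.07], 0.63)]
bottle_b_center [([0.562, 0.139, 0.085], 0.61)]
red_holder [([0.443, 0.38, -0.002], 0.56)]
orange_holder [([0.447, 0.25, 0.001], 0.67)]
white_holder [([0.431, 0.023, 0.008], 0.77), ([0.561, 0.14, 0.086], 0.46)]
blue_holder [([0.589, 0.026, 0.0], 0.85)]
strip_vial [([0.555, -0.077, 0.063], 0.78)]
bottle_d [([0.505, 0.472, 0.1], 0.96), ([0.56, -0.076, 0.062], 0.45), ([0.578, 0.264, 0.071], 0.39)]
scene 47.88907095577579 272.2052866421743 207.05556533519731 [0.00297266 0.77816427 1.01410591]
bottle_c_center [([0.59, 0.031, 0.004], 0.68), ([0.57, 0.39, 0.047], 0.59)]
bottle_e_center [([0.439, 0.388, 0.002], 0.53), ([0.444, 0.163, 0.04], 0.47)]
bottle_a_center [([0.568, 0.267, 0.057], 0.71)]
bottle_b_center [([0.557, 0.151, 0.069], 0.92)]
red_holder [([0.44, 0.388, 0.003], 0.88)]
orange_holder [([0.446, 0.258, 0.002], 0.92), ([0.557, 0.151, 0.072], 0.28)]
white_holder [([0.431, 0.024, 0.006], 0.65)]
blue_holder [([0.585, 0.03, 0.003], 0.88)]
strip_vial [([0.551, -0.068, 0.05], 0.55)]
bottle_d [([0.493, 0.491, 0.092], 0.88)]
```

View pics/top0.png

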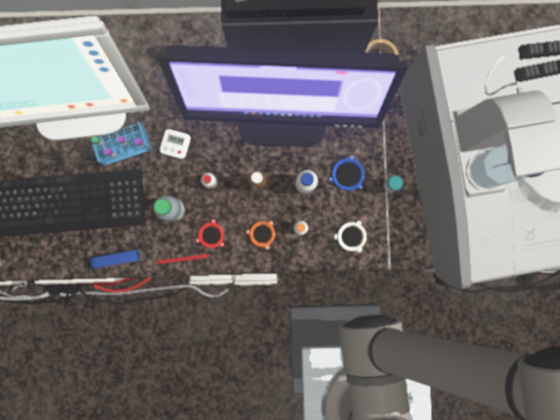

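View pics/scene0.png

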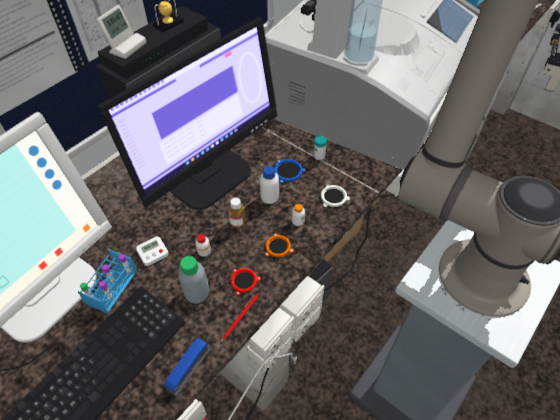

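The top view shows caps at red (208,181), white (257,178), blue (307,180) and orange (301,228). The holders are at red (211,235), orange (262,234), white (352,237) and blue (348,174). The monitor is close behind, with its lower edge at row ~125. Next I'll refine the positions by fitting silhouettes in both cameras, and locate the monitor's edge.

```bash
cat >> h.py <<'E'
from scipy.optimize import minimize
def sil(p,x,y,segs,S=4):
    m=np.zeros((420*S,560*S),np.uint8); a=np.linspace(0,2*np.pi,40)
    for r,z0,z1 in segs:
        P=np.array([proj(p,[x+r*np.cos(t),y+r*np.sin(t),z]) for z in(z0,z1) for t in a])
        cv2.fillConvexPoly(m,cv2.convexHull(((P+.5)*S).astype(np.int32)),1)
    return cv2.resize(m.astype(np.float32),(560,420),interpolation=cv2.INTER_AREA)
def fit(p,mask,x,y,segs):
    c=cv2.findContours(mask.astype(np.uint8),cv2.RETR_EXTERNAL,cv2.CHAIN_APPROX_NONE)[0]
    c=max(c,key=cv2.contourArea); M=np.zeros(mask.shape,np.uint8); cv2.fillPoly(M,[c],1); M=M.astype(np.float32)
    def cost(v):
        s=sil(p,v[0],v[1],segs); return 1-np.minimum(s,M).sum()/np.maximum(s,M).sum()
    r=minimize(cost,[x,y],method='Nelder-Mead',options=dict(initial_simplex=[[x,y],[x+.012,y],[x,y+.012]],xatol=3e-4,fatol=1e-4,maxiter=60))
    return r.x,1-r.fun
D={'bottle_c_center':(.578,.38,[(.017,0,.045),(.011,.045,.062)]),'bottle_e_center':(.45,.158,[(.017,0,.045),(.011,.045,.062)]),
'bottle_a_center':(.57,.265,[(.021,0,.065),(.014,.065,.088)]),'bottle_b_center':(.56,.145,[(.026,0,.082),(.017,.082,.11)]),
'red_holder':(.442,.384,[(.032,0,.01)]),'orange_holder':(.446,.254,[(.032,0,.01)]),'white_holder':(.431,.023,[(.036,0,.01)]),'blue_holder':(.587,.028,[(.041,0,.01)]),
'strip_vial':(.553,-.072,[(.0185,0,.066)]),'bottle_d':(.5,.48,[(.03,0,.1),(.018,.1,.136)])}
E
python3 - <<'E'
from h import *
P={c:robot.read_camera(c) for c in('top','scene')}
for n,(x,y,s) in D.items():
    for c,p in P.items():
        best=None
        for r in robot.trace(n,p)[:3]:
            v,i=fit(p,r['pixels'],x,y,s)
            if best is None or i>best[1]: best=(v,i)
        if best: print(n,c,np.round(best[0],4),round(best[1],2))
# monitor corners, triangulated
def tri(a,b):
    A,B=P['top'],P['scene']; w=[]
    M=[];r=[]
    for p,(u,v) in((A,a),(B,b)):
        c=ray(p,u,v,0);o=-np.array(p['R']).T@p['t'];d=c-o;d/=np.linalg.norm(d);Q=np.eye(3)-np.outer(d,d);M.append(Q);r.append(Q@o)
    return np.linalg.lstsq(np.vstack(M),np.hstack(r),rcond=None)[0]
print(tri((387,126),(276,117)),tri((404,57),(268,24)),tri((185,119),(148,199)),tri((162,50),(108,100)))
E
```

```text
bottle_c_center top [0.5831 0.3803] 0.84
bottle_c_center scene [0.5838 0.3825] 0.8
bottle_e_center top [0.4561 0.1523] 0.91
bottle_a_center top [0.5795 0.2578] 0.88
bottle_a_center scene [0.5793 0.2587] 0.9
bottle_b_center top [0.5698 0.1356] 0.9
bottle_b_center scene [0.569  0.1382] 0.91
red_holder top [0.4466 0.3792] 0.9
red_holder scene [0.4449 0.383 ] 0.89
orange_holder top [0.4447 0.2508] 0.85
orange_holder scene [0.4442 0.2518] 0.91
white_holder top [0.4316 0.0217] 0.91
white_holder scene [0.4306 0.0239] 0.92
blue_holder top [0.5916 0.0264] 0.93
blue_holder scene [0.5913 0.0262] 0.9
strip_vial top [ 0.5585 -0.0825] 0.94
strip_vial scene [ 0.5613 -0.0851] 0.84
bottle_d top [0.5128 0.4743] 0.86
bottle_d scene [0.511  0.4775] 0.93
[ 0.69906627 -0.05870524  0.09152877] [ 0.74761263 -0.05199357  0.37684709] [0.71245267 0.4177028  0.14371016] [0.77275084 0.40712609 0.40594904]
```

```bash
python3 - <<'E'
from h import *
a=cv2.imread('pics/top0.png')[0:320,370:560];b=cv2.imread('pics/scene0.png')[0:320,250:500]
b=cv2.resize(b,None,fx=1.8,fy=1.8,interpolation=2);a=cv2.resize(a,None,fx=1.8,fy=1.8,interpolation=2)
cv2.imwrite('pics/m.png',np.hstack([a,b]))
p=robot.read_camera('top')
for z in(0,.1,.2,.3,.4): print(z,[np.round(ray(p,*q,z)[:2],3) for q in((448,284),(430,50),(412,70))])
E
```

```text
0 [array([ 0.302, -0.22 ]), array([ 0.913, -0.203]), array([ 0.86 , -0.153])]
0.1 [array([ 0.309, -0.189]), array([ 0.876, -0.174]), array([ 0.827, -0.128])]
0.2 [array([ 0.316, -0.159]), array([ 0.839, -0.145]), array([ 0.795, -0.102])]
0.3 [array([ 0.324, -0.128]), array([ 0.802, -0.115]), array([ 0.762, -0.076])]
0.4 [array([ 0.331, -0.098]), array([ 0.766, -0.086]), array([ 0.729, -0.051])]
```

View pics/m.png

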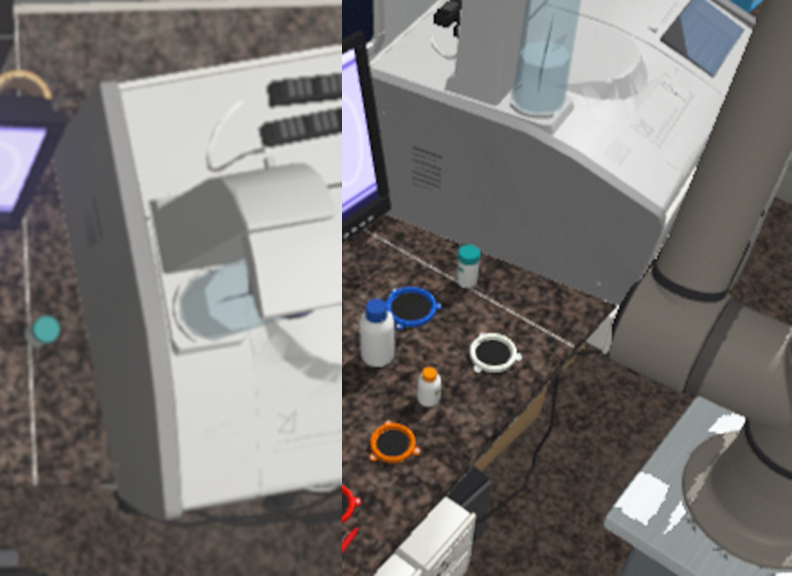

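The machine's front corner is near (0.31, -0.19). It stands low at the front and taller behind, so I'll carry the arm over it at z≈0.4, close to the base.

Emit:
apply_moves(
  motion="100 0 0 -5.8 0 0 0.12; 100 0 0 -5.8 0 0 0.115; 100 0 0 -5.7 0 0 0; 100 2.5 -4.6 0 0 0 0; 100 2.5 -4.6 0 0 0 0; 100 2.5 -4.6 0 0 0 0; 100 2.5 -4.6 0 0 0 0; 100 2.5 -4.6 0 0 0 0; 100 2.5 -4.6 0 0 0 0; 100 2.5 -4.6 0 0 0 0; 100 2.5 -4.6 0 0 0 0; 100 2.5 -4.6 0 0 0 0; 100 2.5 -4.6 0 0 0 0; 100 2.5 -4.6 0 0 0 0",
)

```text
time: 4.0
tool_pos: [0.3978, -0.0029, 0.3999]
tool_rot: [3.141, -0.001, -0.0]
contact_force: [-0.1, -0.6, -1.2]
opening: 0.0918
grip_force: 0.0
```

Emit:
apply_moves(
  motion="100 3.4 -2.8 3.6 0 0 0; 100 3.4 -2.8 3.6 0 0 0; 100 3.4 -2.8 3.6 0 0 0; 100 3.4 -2.8 3.6 0 0 0; 100 3.5 -2.8 3.6 0 0 0; 100 0 0 0 0 0 0; 100 0 0 0 0 0 0",
)

```text
time: 4.88
tool_pos: [0.5682, 0.1351, 0.2201]
tool_rot: [3.141, -0.0, 0.0]
contact_force: [0.1, -0.1, -0.3]
opening: 0.092
grip_force: 0.0
```

```bash
cat >> h.py <<'E'
from scipy.spatial.transform import Rotation as Ro
def wrist(name):
    s=robot.observe(); p=robot.read_camera('wrist'); H=np.array(p['hand_eye'])
    T=np.eye(4);T[:3,:3]=Ro.from_euler('xyz',s['tool_rot']).as_matrix();T[:3,3]=s['tool_pos']
    W=np.linalg.inv(T@H); p['R']=W[:3,:3];p['t']=W[:3,3]; save(name,p); return s,p
def loc(p,n,top=0.4):
    x,y,sg=D[n]
    for r in robot.trace(n,p)[:2]:
        v,i=fit(p,r['pixels'],x,y,sg); print(n,np.round(v,4),round(i,2),round(r['score'],2))
E
python3 - <<'E'
from h import *
s,p=wrist('w1'); print(s['tool_pos'],s['time'],-p['R'].T@p['t'])
for n in('bottle_b_center','blue_holder','bottle_e_center','bottle_a_center'): loc(p,n)
E
```

```text
[0.56818742 0.13509933 0.22014625] 4.875 [0.63938981 0.13580601 0.37840767]
bottle_b_center [0.5687 0.1389] 0.94 0.63
blue_holder [0.5891 0.0297] 0.93 0.94
blue_holder [0.587 0.028] 0.0 0.28
bottle_e_center [0.4787 0.154 ] 0.29 0.8
bottle_a_center [0.5776 0.2589] 0.92 0.94
bottle_a_center [0.57  0.265] 0.0 0.27
```

View pics/w1.png

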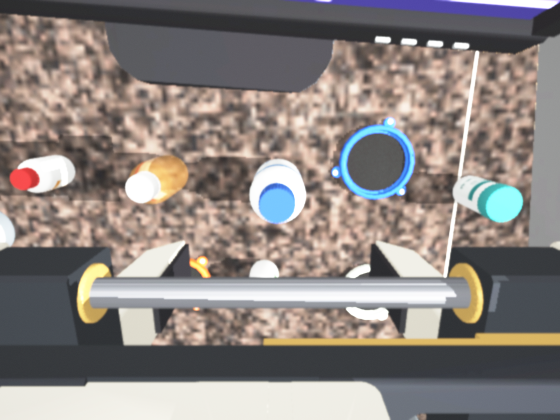

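Wrist view: the blue cap is at (277,203), the blue holder at (377,160), and the fingers straddle the bottle. All fits agree within 3 mm, so I'll descend and grip.

Emit:
apply_moves(
  motion="100 0.1 -0.3 5.3 0 0 0; 100 0 0 5.3 0 0 0; 100 0 0 5.3 0 0 0; 100 0 0 0 0 0 0; 30 0 0 0 0 0 0; 30 0 0 0 0 0 0; 30 0 0 0 0 0 0; 30 0 0 0 0 0 0; 30 0 0 0 0 0 0",
  force=15,
)

```text
time: 6.25
tool_pos: [0.5696, 0.1383, 0.0612]
tool_rot: [3.142, -0.001, -0.0]
contact_force: [-0.0, 0.8, 3.5]
opening: 0.0516
grip_force: 15.0
```

Emit:
apply_moves(
  motion="30 0 0 -2 0 0 0; 30 0 0 -2.5 0 0 0; 30 0.5 2.7 0 0 0 0; 30 0.5 2.8 0 0 0 0; 30 0.5 2.8 0 0 0 0; 30 0.5 2.7 0 0 0 0; 30 0 0 0 0 0 0; 30 0 0 2 0 0 0; 30 0 0 1.5 0 0 0; 30 0 0 0.4 0 0 0; 30 0 0 0.2 0 0 0; 30 0 0 0 0 0 0",
)

```text
time: 7.75
tool_pos: [0.5897, 0.0285, 0.0653]
tool_rot: [3.141, -0.001, 0.0]
contact_force: [0.8, 0.6, -1.8]
opening: 0.0519
grip_force: 15.0
```

Emit:
apply_moves(
  motion="76 0 0 0 0 0 0; 76 0 0 0 0 0 0; 76 0 0 0 0 0 0; 76 0 0 -3 0 0 0; 80 0 0 -6 0 0 0; 100 0 0 -6 0 0 0; 100 -4.4 -4.1 0 0 0 0; 100 -4.5 -4.1 0 0 0 0; 100 -4.5 -4.2 0 0 0 0; 100 0 0 0 0 0 0; 100 0 0 0 0 0 0",
)

```text
time: 9.12
tool_pos: [0.4559, 0.1523, 0.2151]
tool_rot: [3.141, -0.001, 0.0]
contact_force: [0.9, -0.4, -0.3]
opening: 0.0919
grip_force: 0.0
```

```bash
python3 - <<'E'
from h import *
s,p=wrist('w2'); print(s['tool_pos'],s['time'])
for n in('bottle_e_center','orange_holder','white_holder','blue_holder','bottle_b_center'):
    if n=='bottle_b_center': D[n]=(.59,.028,[(r,a+.004,b+.004) for r,a,b in D[n][2]])
    loc(p,n)
E
```

```text
[0.45587432 0.15228736 0.21510683] 9.125
bottle_e_center [0.4545 0.1563] 0.94 0.88
orange_holder [0.4422 0.2536] 0.9 0.87
white_holder [0.4294 0.0254] 0.92 0.91
blue_holder [0.5887 0.0305] 0.37 0.98
bottle_b_center [0.5874 0.0312] 0.91 0.71
```

View pics/w2.png

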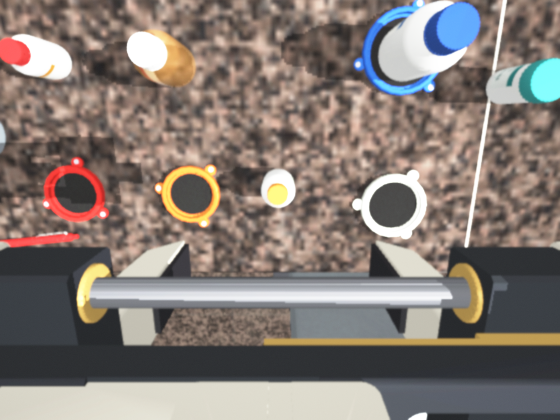

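The blue bottle stands in the blue holder. The orange cap is at (278,193) and the orange holder at (190,193). Next is bottle e.

Emit:
apply_moves(
  motion="100 -0.1 -0.2 5 0 0 0; 100 0 0 5 0 0 0; 100 0 0 5 0 0 0; 100 0 0 4.2 0 0 0; 100 0 0 0 0 0 0; 15 0 0 0 0 0 0; 15 0 0 0 0 0 0; 15 0 0 0 0 0 0; 15 0 0 0 0 0 0; 15 0 0 0 0 0 0; 15 0 0 0 0 0 0; 15 0 0 0 0 0 0",
  force=12,
)

```text
time: 10.92
tool_pos: [0.4543, 0.1543, 0.0227]
tool_rot: [3.141, 0.0, -0.0]
contact_force: [-0.3, 0.1, 1.6]
opening: 0.0338
grip_force: 12.0
```

Emit:
apply_moves(
  motion="15 0 0 -2 0 0 0; 15 0 0 -2.5 0 0 0; 15 -0.3 -2.4 0 0 0 0; 15 -0.3 -2.5 0 0 0 0; 15 -0.3 -2.5 0 0 0 0; 15 -0.2 -2.4 0 0 0 0; 15 0 0 0 0 0 0; 15 0 0 2 0 0 0; 15 0 0 1.5 0 0 0; 15 0 0 0.4 0 0 0; 15 0 0 0.2 0 0 0; 15 0 0 0 0 0 0; 60 0 0 0 0 0 0; 60 0 0 0 0 0 0; 60 0 0 0 0 0 0; 60 0 0 -3 0 0 0; 60 0 0 -5 0 0 0; 100 0 0 -6 0 0 0; 100 0 0 -5 0 0 0; 100 0 0 0 0 0 0",
)

```text
time: 13.42
tool_pos: [0.4453, 0.2532, 0.2208]
tool_rot: [-3.138, -0.008, -0.0]
contact_force: [-0.6, 0.2, -0.8]
opening: 0.0805
grip_force: 0.0
```

Emit:
apply_moves(
  motion="100 4.4 -0.2 0 0 0 0; 100 4.5 -0.2 0 0 0 0; 100 4.5 -0.2 0 0 0 0; 100 0 0 0 0 0 0; 100 0 0 0 0 0 0",
)

```text
time: 14.05
tool_pos: [0.5762, 0.2581, 0.2151]
tool_rot: [3.141, 0.003, -0.0]
contact_force: [0.1, 0.5, 0.1]
opening: 0.0917
grip_force: 0.0
```

```bash
python3 - <<'E'
from h import *
s,p=wrist('w3'); print(s['tool_pos'],s['tool_rot'],s['time'])
for n in('bottle_a_center','bottle_c_center'): loc(p,n)
q=robot.read_camera('scene'); save('scene3',q)
for n,x,y in(('bottle_b_center',.59,.028),('bottle_e_center',.444,.252)):
    D[n]=(x,y,[(r,a+.004,b+.004) for r,a,b in D[n][2]]); loc(q,n)
E
```

```text
[0.57620777 0.25813629 0.21509002] [ 3.14075093e+00  3.15987694e-03 -2.35677896e-04] 14.05
bottle_a_center [0.5785 0.2603] 0.94 0.61
bottle_c_center [0.5807 0.3833] 0.91 0.59
bottle_b_center [0.5898 0.0277] 0.93 0.78
bottle_e_center [0.4464 0.2505] 0.91 0.6
```

View pics/scene3.png

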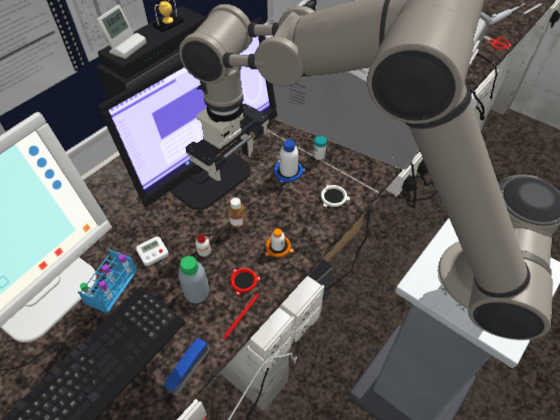

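Bottles b and e both stand in their holders, at scene (289,162) and (278,242). Next, grip the white-capped bottle.

Emit:
apply_moves(
  motion="100 0.2 -0.1 5 0 0 0; 100 0 0 5 0 0 0; 100 0 0 5 0 0 0; 100 0 0 2.4 0 0 0; 100 0 0 0 0 0 0; 25 0 0 0 0 0 0; 25 0 0 0 0 0 0; 25 0 0 0 0 0 0; 25 0 0 0 0 0 0; 25 0 0 0 0 0 0; 25 0 0 0 0 0 0",
  force=15,
)

```text
time: 15.72
tool_pos: [0.5793, 0.2593, 0.0427]
tool_rot: [3.141, 0.0, -0.0]
contact_force: [-0.2, -1.1, 1.4]
opening: 0.0418
grip_force: 15.0
```

Emit:
apply_moves(
  motion="25 0 0 -2 0 0 0; 25 0 0 -2.5 0 0 0; 25 -2.1 3.3 0 0 0 0; 25 -2.1 3.3 0 0 0 0; 25 -2.1 3.4 0 0 0 0; 25 -2.1 3.4 0 0 0 0; 25 -2.1 3.4 0 0 0 0; 25 -2.2 3.4 0 0 0 0; 25 -2.2 3.3 0 0 0 0; 25 0 0 0 0 0 0; 25 0 0 0 0 0 0; 25 0 0 2 0 0 0; 25 0 0 1.5 0 0 0; 25 0 0 0.4 0 0 0; 25 0 0 0.2 0 0 0; 25 0 0 0 0 0 0",
)

```text
time: 17.73
tool_pos: [0.4308, 0.0245, 0.047]
tool_rot: [3.141, -0.001, 0.0]
contact_force: [0.3, -0.7, -1.6]
opening: 0.0412
grip_force: 15.0
```

Emit:
apply_moves(
  motion="70 0 0 0 0 0 0; 70 0 0 0 0 0 0; 70 0 0 0 0 0 0; 70 0 0 -3 0 0 0; 70 0 0 -4 0 0 0; 100 0 0 -5 0 0 0; 100 0 0 -5 0 0 0; 100 2.1 -5.1 0 0 0 0; 100 2.1 -5.1 0 0 0 0; 100 2.1 -5.1 0 0 0 0; 100 2.2 -5.1 0 0 0 0; 100 2.2 -5.1 0 0 0 0; 100 2.2 -5.1 0 0 0 0; 100 2.2 -5.1 0 0 0 0; 100 0 0 0 0 0 0.14; 100 0 0 0 0 0 0.14; 100 0 0 0 0 0 0.13; 100 0 0 0 0 0 0; 100 0 0 0 0 0 0",
)

```text
time: 20.1
tool_pos: [0.5813, 0.3812, 0.2166]
tool_rot: [3.141, 0.0, -0.408]
contact_force: [0.1, 1.1, -0.4]
opening: 0.0918
grip_force: 0.0
```

```bash
python3 - <<'E'
from h import *
s,p=wrist('w4'); print(s['tool_pos'],s['tool_rot'],s['time'])
for n in('bottle_c_center','red_holder','bottle_d'): loc(p,n)
q=robot.read_camera('scene'); save('scene4',q)
for n,x,y in(('bottle_a_center',.431,.024),):
    D[n]=(x,y,[(r,a+.004,b+.004) for r,a,b in D[n][2]]); loc(q,n)
v=s['tool_rot'][2]; d=np.array([.582,.382])-s['tool_pos'][:2]
print('dx,dy tool cm',100*(d[0]*np.cos(v)+d[1]*np.sin(v)),100*(d[0]*np.sin(v)-d[1]*np.cos(v)))
E
```

```text
[0.58131926 0.38119927 0.21657219] [ 3.14135051e+00  8.61837236e-05 -4.07807319e-01] 20.1
bottle_c_center [0.5811 0.3837] 0.94 0.76
bottle_c_center [0.578 0.38 ] 0.0 0.7
red_holder [0.4507 0.3823] 0.31 0.73
bottle_d [0.51   0.4792] 0.33 0.59
bottle_a_center [0.4311 0.0236] 0.89 0.73
bottle_a_center [0.431 0.024] 0.0 0.45
dx,dy tool cm 0.030734455071289996 -0.10050444152423464
```

View pics/w4.png

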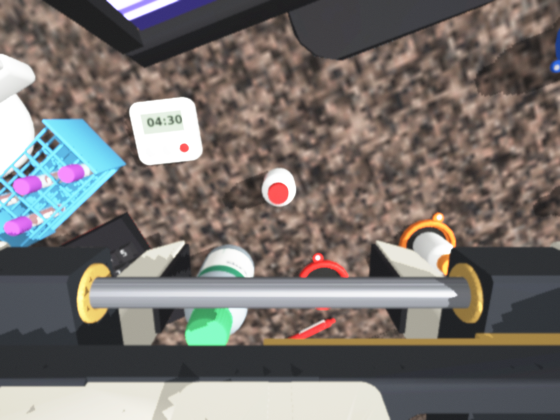

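Bottle a stands in the white holder. The red cap is at (278,192), centred under the gripper, and the green bottle at (220,290) stays clear behind. Descending on c.

Emit:
apply_moves(
  motion="100 0 -0.1 5 0 0 0; 100 0 0 5 0 0 0; 100 0 0 5 0 0 0; 100 0 0 4.4 0 0 0; 100 0 0 0 0 0 0; 15 0 0 0 0 0 0; 15 0 0 0 0 0 0; 15 0 0 0 0 0 0; 15 0 0 0 0 0 0; 15 0 0 0 0 0 0; 15 0 0 0 0 0 0; 15 0 0 0 0 0 0",
  force=12,
)

```text
time: 21.9
tool_pos: [0.5817, 0.3822, 0.0226]
tool_rot: [3.141, 0.0, -0.41]
contact_force: [-0.1, -0.6, 1.8]
opening: 0.0337
grip_force: 12.0
```

Emit:
apply_moves(
  motion="15 0 0 -3 0 0 0; 15 0 0 -4 0 0 0; 15 0 0 -4 0 0 0; 15 0 0 -4 0 0 0; 15 0 0 0 0 0 -0.164; 15 0 0 0 0 0 -0.164; 15 0 0 0 0 0 -0.164; 15 0 0 0 0 0 -0.164; 15 0 0 0 0 0 -0.164; 15 -3.1 -1.4 0 0 0 0; 15 -3.1 -1.4 0 0 0 0; 15 -3.1 -1.3 0 0 0 0; 15 -3.2 -1.3 0 0 0 0; 15 0 0 0 0 0 0; 15 0 0 0 0 0 0",
)

```text
time: 23.78
tool_pos: [0.4463, 0.3821, 0.1729]
tool_rot: [3.141, -0.001, 0.41]
contact_force: [0.6, -0.6, -0.9]
opening: 0.0337
grip_force: 12.0
```

```bash
python3 - <<'E'
from h import *
s,p=wrist('w5'); print(s['tool_pos'],s['tool_rot'],s['time'])
for n in('red_holder','bottle_d'): loc(p,n)
E
```

```text
[0.44629458 0.3821031  0.17293905] [ 3.14146711e+00 -1.10617812e-03  4.09863127e-01] 23.775
red_holder [0.4434 0.3842] 0.9 0.86
bottle_d [0.5095 0.4786] 0.95 0.7
```

View pics/w5.png

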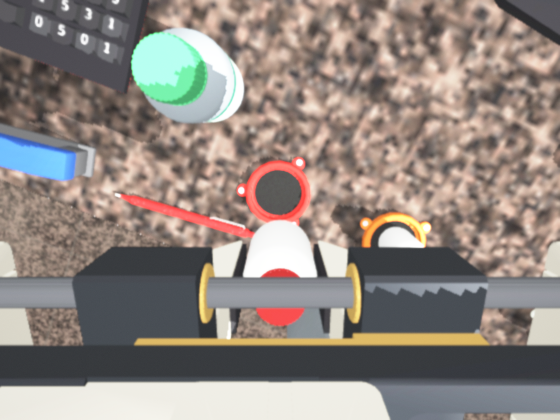

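The red holder at (278,190) lies right below the held bottle, and the green bottle at (195,75) stays clear. Lowering.

Emit:
apply_moves(
  motion="15 -0.1 0 4 0 0 0; 15 0 0 4 0 0 0; 15 0 0 4 0 0 0; 15 0 0 2 0 0 0; 15 0 0 0.5 0 0 0; 15 0 0 0.2 0 0 0; 15 0 0 0 0 0 0; 60 0 0 0 0 0 0; 60 0 0 0 0 0 0; 60 0 0 0 0 0 0; 60 0 0 -3 0 0 0; 60 0 0 -5 0 0 0; 100 0 0 -6 0 0 0; 100 0 0 -5 0 0 0; 100 -4 0 0 0 0 0; 100 -4 2 0 0 0 0; 100 0 0 0 0 0 0",
)

```text
time: 26.05
tool_pos: [0.3772, 0.3298, 0.2159]
tool_rot: [3.141, 0.001, 0.41]
contact_force: [0.2, -0.2, 1.0]
opening: 0.0914
grip_force: 0.0
```

```bash
python3 - <<'E'
from h import *
q=robot.read_camera('scene'); save('scene5',q)
for n,x,y in(('bottle_a_center',.431,.024),('bottle_b_center',.59,.028),('bottle_e_center',.444,.252),('bottle_c_center',.446,.382)):
    D[n]=(x,y,[(r,a+.004,b+.004) for r,a,b in D[n][2]]); loc(q,n)
for n in ('strip_vial','bottle_d'): loc(q,n)
print(robot.observe()['contact_force'])
E
```

```text
bottle_a_center [0.431  0.0201] 0.84 0.87
bottle_c_center [0.4475 0.3794] 0.88 0.81
bottle_d [0.5092 0.4786] 0.9 0.86
[-0.07187593  1.48031979 -0.07156113]
```

View pics/scene5.png

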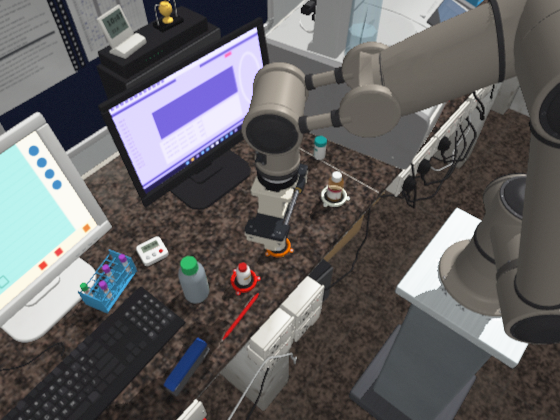

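Bottles c (243,278) and a (336,188) stand in their holders. The arm hides b and e here, so I'll check them from the top camera and then hand in.

```bash
python3 - <<'E'
from h import *
q=robot.read_camera('top'); ok=[]
for n,x,y in(('bottle_a_center',.431,.024),('bottle_b_center',.59,.028),('bottle_e_center',.444,.252),('bottle_c_center',.446,.382)):
    D[n]=(x,y,[(r,a+.004,b+.004) for r,a,b in D[n][2]]); loc(q,n)
loc(q,'strip_vial')
s,p=wrist('w6'); loc(p,'bottle_e_center'); print(robot.hand_in())
E
```

```text
bottle_a_center [0.4298 0.023 ] 0.93 0.49
bottle_b_center [0.5902 0.0266] 0.84 0.93
bottle_b_center [0.59  0.028] 0.0 0.47
bottle_e_center [0.4466 0.2485] 0.83 0.56
strip_vial [ 0.56   -0.0838] 0.87 0.82
bottle_e_center [0.4438 0.2543] 0.93 0.72
the job is handed in; nothing more can be done
None
```

All four bottles are standing upright in the holders matching their caps, each measured within about 5 mm of its holder's centre; the vial and the green-capped bottle did not move, and I handed the job in at about 26 s (no verdict was returned).

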